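Mix a sample and draw the sampling plunger to the pointer

TASK

Take the tall tube out of the blue rack, press it upright down onto the mixer's sprung cup until the cup is all the way down, keep it down for a good second, then stand the tube fully home in the open socket of the sampling stand and let go of it. Only then grip the plunger's handle and draw the plunger gently straight up, part of the way out of its barrel without forcing it sideways, until its disc is level with the pointer on the gauge post. Finish while still holding it still there; do not shift the pointer, and leave the other things on the bench where they are.

Things in the scene. Friction and masses are not known exactly. Their poses are not given: they have to be found in the camera images.
- tube: The tall sample tube: pale cylinder 29 mm in diameter with a 33 mm wide, 14 mm high orange cap; 118 mm high in all, about 60 g, flat foot. Origin at the centre of its foot, z up. It starts upright in one of the two end wells of the rack (the shorter tube is in the other) and stands out 78 mm; grip it below its cap, e.g. 80 mm above its foot.
- rack: Fixed blue tube rack, 70 mm (x) by 190 mm (y) by 50 mm high; origin at the centre of its underside. Three wells in a row along its y axis at y = -58, 0 and +58 mm, 35 mm in diameter, 40 mm deep (floor 10 mm above the bench). Wells lie 58 mm apart along y, so the fingers have most room when they close along the rack's x axis.
- cup_floor (a point): Centre of the floor of the round black rubber cup on top of the white mixer (mixer: box 150 by 120 mm, 91 mm high, fixed). The cup is 54 mm wide, inside 42 mm wide with a rim 8 mm high; its floor stands 120 mm above the bench when up. z up. The tube is pressed down on this floor.
- mixer_cup (a joint): How far the mixer's cup is pressed down, in m: 0 up (rest), 0.008 fully down against its stop. It is sprung: starts to move at about 3 N, about 11 N when fully down; springs back when released.
- socket_floor (a point): Centre of the floor of the tube socket on the sampling stand: a grey upright ring, open on top, 54 mm outside, 35 mm inside, 35 mm deep, floor 12 mm above the bench. z up; x and y along the stand's axes. The stand is a fixed aluminium plate 110 mm (x) by 220 mm (y), 12 mm thick, with socket, barrel and gauge post in a row along its y.
- bore_floor (a point): Centre of the floor of the bore in the upright round steel barrel on the sampling stand, 90 mm from the socket along the stand's +y. z up along the bore, x and y along the stand's axes. The bore is 22.4 mm in diameter and 85 mm deep; the barrel is 37 mm in outside diameter and its rim is 97 mm above the bench.
- plunger: Steel plunger, loose in the bore, at first resting on its floor; origin at the centre of its lower end, z up. Rod 20 mm thick, 90 mm long; disc 38 mm wide from 90 to 95 mm up; above it the round handle, 22 mm thick, from 95 to 140 mm. 0.18 to 0.35 kg. Falls back if let go; rubs or jams if pulled askew or off axis (radial play 1.2 mm). Fingers have most room closing along the stand's x.
- plunger_disc (a point): Centre of the plunger's disc at mid-thickness, on the plunger's axis 92.5 mm above its lower end. At the start it is 104.5 mm above the bench.
- pointer_tip (a point): Tip (mid-thickness) of the small white pointer, 4 mm thick, clamped on the gauge post (8 mm steel rod, 165 mm high, 55 mm from the bore's axis along the stand's +y). The tip points at the plunger, 29 mm from its axis, and is 129.5 to 154.5 mm above the bench: 25 to 50 mm above the disc at the start. Held by friction only; must not be shifted.
- short_tube: Bystander: shorter tube of the same make, 29 mm in diameter, 68 mm high, in the other end well of the rack; origin at the centre of its foot.
- reagent_bottle: Bystander: amber jar 66 mm in diameter, 130 mm high, on the bench; origin at the centre of its underside.
- beaker: Bystander: clear beaker 72 mm in diameter, 85 mm high, on the bench; origin at the centre of its underside.

How it is judged:
On the way, in this order (a step that is already met when the one before it is completed fails the run):
1. the tube, upright, presses the mixer's cup fully down (at least 6.5 of 8 mm) for 0.8 s (value of joint mixer_cup above 0.0065 m and horizontal distance between tube and cup_floor below 0.02 m and z of tube in the frame of cup_floor between -0.004 and 0.006 m and angle between tube's own z axis and vertical below 0.2 rad), for 0.8 s.
2. the tube stands home in the socket, let go (horizontal distance between tube and socket_floor below 0.008 m and z of tube in the frame of socket_floor below 0.006 m and angle between tube's own z axis and vertical below 0.15 rad and contact force between the fingers and tube below 0.1 N), for 0.2 s.
At the end, for the whole second after the job is handed in: For the last second the gripper holds the plunger still, disc within 5 mm of the pointer's height, rod in line in its bore (4 mm, 4.5 degrees); the tall tube stands upright in the socket, within 6 mm of its floor, 8 mm of its centre, untouched; pointer shifted under 4 mm (horizontal distance between tube and socket_floor below 0.008 m and z of tube in the frame of socket_floor below 0.006 m and angle between tube's own z axis and vertical below 0.15 rad and contact force between the arm and tube below 0.1 N and z of plunger_disc in the frame of pointer_tip between -0.005 and 0.005 m and horizontal distance between plunger and bore_floor below 0.004 m and angle between the z axis of plunger and the z axis of bore_floor, either way round below 0.08 rad and contact force between the fingers and plunger above 2 N and linear speed of plunger below 0.02 m/s and distance of pointer_tip from where it was at the start of the episode below 0.004 m); the arm keeps its last pose, push and grip.
It fails at once if the plunger is drawn before the tube stands in the socket (z of plunger in the frame of bore_floor above 0.012 m and not (horizontal distance between tube and socket_floor below 0.008 m and z of tube in the frame of socket_floor below 0.006 m and angle between tube's own z axis and vertical below 0.15 rad)).
It fails at once if the plunger is pulled right out, to the last 15 mm of the bore (z of plunger in the frame of bore_floor above 0.07 m).
It fails at once if the plunger is forced against its barrel with more than 35 N (contact force between plunger and stand above 35 N).
It fails at once if the pointer is shifted by more than 6 mm (distance of pointer_tip from where it was at the start of the episode above 0.006 m).
It fails at once if the short tube, the amber jar or the beaker is displaced by more than 25 mm (distance of any of short_tube, reagent_bottle, beaker from where it was at the start of the episode above 0.025 m).
It also fails if it takes over 72 s, if anything falls off the work surface, if the arm or the gripper's body presses on something with over 40 N, if the wrist force passes 120 N, or if a joint passes its speed limit or range.

ROBOT

A 6-joint arm with a two-finger parallel gripper is mounted at the origin on the work surface. World frame = base frame: x ahead of the robot, y to its left, z up, the work surface at z = 0. Lengths are in m, angles in rad, forces in N, time in s.
With the tool pointing down it reaches from about 0.4 to 0.825 m from the base axis. Payload 7 kg.
Tool frame: the origin (TCP) lies midway between the tips of the shut fingers; the grasp point (between the pads) lies 19 mm behind it; z points along the fingers, x is the direction in which the jaws open and shut, and the axes are right-handed (so a half turn about z gives the same grasp; the last joint's range is limited). The gripper opens to 88 mm and grips with 3 to 60 N. Pads are 19 mm wide; open, the fingers measure 130 mm over their backs; the gripper's body (78 mm by 193 mm) begins 47 mm behind the grasp point.
Start: joints at [-0.825, 0.359, 0.012, 0, -1.224, -0.288], TCP at [0.298, -0.605, 0.227] pointing down, gripper open.
Joint ranges: [-3.07, 3.07], [-1.43, 2.12], [-1.02, 1.25], [-3.03, 1.67], [-3.05, -0], [-3.03, 3.03]. Speed limits (rad/s): [2.39, 2.39, 3.01, 3.14, 3.14, 3.14].

INTERFACE

Orientations are given as [roll, pitch, yaw] about the fixed x, y, z axes, in that order (R = Rz(yaw) Ry(pitch) Rx(roll)).
In Python, from station import status, eyes, workorder gives the robot as it stands.
- The arm moves only by the shell command python3 -m jog 'ROWS' [OPENING] [FORCE]. ROWS is JSON, a list of rows, each a list of 6 numbers: the shift along the world's x, y, z in mm, then the turn, a rotation vector about the world's x, y, z in rad. A call has 1 to 12 rows; each row shifts and turns the pose as measured when the row begins; what a row does not reach is not made up. A row lasts 1/10 s, in which the tool goes at most 50 mm and 8.59 degrees, less where a joint would pass 70% of its speed; a pose out of reach is approached as far as the arm can. A call with a gripper value outside its range is refused whole. OPENING is the opening, from 0 (shut) to 1 (fully open), set as the call begins (- or left out, the last holds). The fingers move at their own pace and stop on an object; FORCE is the grip in N (left out, the last holds). Time passes only in rows, so rows that do not move let the fingers close. It gives the time, the measured TCP pose, the force and the opening at its end, in the units of the state.
- status.get_state(): the state, without advancing time (a new reading comes with each control period).
- eyes.grab_frame(name): name is "scene" or "top" or "wrist"; returns the picture (400x640x3 uint8, blue, green, red); there is no depth.
- eyes.calibration(name): a dict with "camera_matrix" (3x3 intrinsics, pixels), "cam_to_world" (4x4, takes a point from camera to world coordinates); the wrist camera has in their place "hand_eye" (4x4, takes a point from camera to tool coordinates, whose origin is the TCP and whose axes are the tool frame's). Camera axes: x right, y up, looking along -z (the intrinsics and any distortion apply to the point x, -y, -z); pixel columns grow to the right and rows downward; lengths in m; the calibration is good to about 2 mm. A picture is of the moment at which its call begins: read the wrist's pose just before it. calibration takes no time and is no camera call.
- workorder.job_done(): hands the job in, once; it reports no verdict.
The state is a dict: "t": time; "q": joint angles; "qd": joint speeds; "joint_efforts": joint torques, N m; "eef_pos": TCP position; "ee_rot": TCP orientation; "force": force on the tool from outside, world axes, zero at the start; "moment": the same for the moment, N m; "width": finger opening in m.
Only numpy, scipy, OpenCV 4.12 (cv2) and the standard library are available. Lean on these libraries where they do the work, as an engineer would, in place of code of your own. Each camera call takes 0.05 s, during which the arm holds its last target. There are 200 camera calls.

## Working session

There is one attempt and no reset: what is moved stays moved. The work goes in short steps, Python scripts to look and compute and a shell command to move; the robot and the scene stay as the last step left them, time stands still between calls to the robot, and variables do not carry over. Pictures are saved under pics/ and viewed, about 8 in all and at most 12, crops included, and the job is handed in when it is done.

```bash
ls; mkdir -p pics
cat > h.py <<'E'
import numpy as np, cv2
from station import status, eyes, workorder
from scipy.spatial.transform import Rotation as R
def tool(s):
    T=np.eye(4); T[:3,:3]=R.from_euler('xyz',s['ee_rot']).as_matrix(); T[:3,3]=s['eef_pos']; return T
def grab(n):
    s=status.get_state(); im=eyes.grab_frame(n); c=eyes.calibration(n)
    T=np.array(c['cam_to_world']) if n!='wrist' else tool(s)@np.array(c['hand_eye'])
    return im,np.array(c['camera_matrix']),T,c
def ray(uv,K,T):
    d=np.linalg.inv(K)@np.array([uv[0],uv[1],1.]); d=T[:3,:3]@(d*[1,-1,-1]); return T[:3,3],d
def onz(uv,K,T,z):
    o,d=ray(uv,K,T); return o+d*(z-o[2])/d[2]
def proj(p,K,T):
    q=np.linalg.inv(T)@np.r_[p,1]; q=K@(q[:3]*[1,-1,-1]); return q[:2]/q[2]
E
python3 - <<'E'
from h import *
for n in ['scene','top']:
    im,K,T,c=grab(n); cv2.imwrite(f'pics/{n}.png',im); np.savez(f'{n}.npz',im=im,K=K,T=T); print(n,K.tolist(),T.round(3).tolist(),[k for k in c])
s=status.get_state(); print(s); print(eyes.calibration('wrist'))
E
```

```text
pics
scene [[508.45775658210516, 0.0, 313.06667912029036], [0.0, 508.45775658210516, 199.42002007302744], [0.0, 0.0, 1.0]] [[0.611, -0.463, 0.642, 1.299], [0.791, 0.346, -0.504, -0.542], [0.011, 0.816, 0.578, 0.767], [0.0, 0.0, 0.0, 1.0]] ['camera_matrix', 'cam_to_world']
top [[422.7903912475701, 0.0, 327.9808558027376], [0.0, 422.7903912475701, 204.53565385716328], [0.0, 0.0, 1.0]] [[0.011, 0.979, -0.204, 0.405], [-1.0, 0.01, -0.002, -0.001], [-0.0, 0.204, 0.979, 1.043], [0.0, 0.0, 0.0, 1.0]] ['camera_matrix', 'cam_to_world']
{'t': 0.1, 'q': array([-8.24919460e-01,  3.59347031e-01,  1.11632599e-02, -3.14119397e-04,
       -1.22409884e+00, -2.88042021e-01]), 'qd': array([-0.00106893, -0.00049847,  0.00274124,  0.00053529,  0.00085978,
        0.00040903]), 'joint_efforts': array([ 3.07735654e-04, -5.84165096e+01,  2.93753654e+01,  7.01556087e+00,
        1.01824582e-02, -5.66082656e-05]), 'eef_pos': array([ 0.29810751, -0.605123  ,  0.22570039]), 'ee_rot': array([-3.14145354e+00, -1.50895000e-03,  2.02852411e+00]), 'force': array([-0.06576598, -0.40583959, -0.49664827]), 'moment': array([-0.01315373,  0.02907255,  0.00242655]), 'width': 0.08744644704252061}
{'camera_matrix': array([[317.7604073 ,   0.        , 317.98314882],
       [  0.        , 317.7604073 , 200.19869623],
       [  0.        ,   0.        ,   1.        ]]), 'hand_eye': array([[ 9.99999275e-01,  4.03392080e-04,  1.13448057e-03,
         1.37504797e-05],
       [ 7.01501022e-04, -9.60970893e-01, -2.76648603e-01,
        -7.40446570e-02],
       [ 9.78604955e-04,  2.76649199e-01, -9.60970480e-01,
        -1.59427816e-01],
       [ 0.00000000e+00,  0.00000000e+00,  0.00000000e+00,
         1.00000000e+00]])}
```

View pics/scene.png

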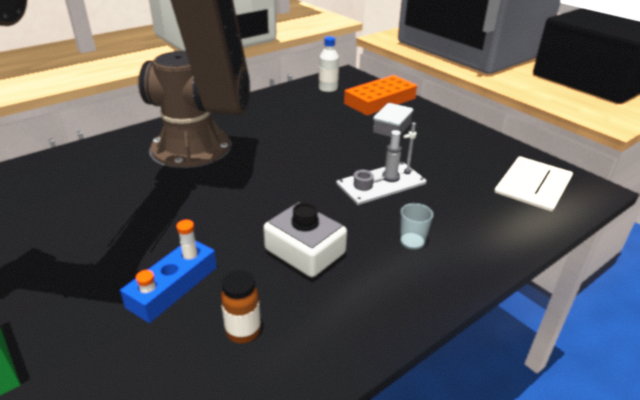

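View pics/top.png

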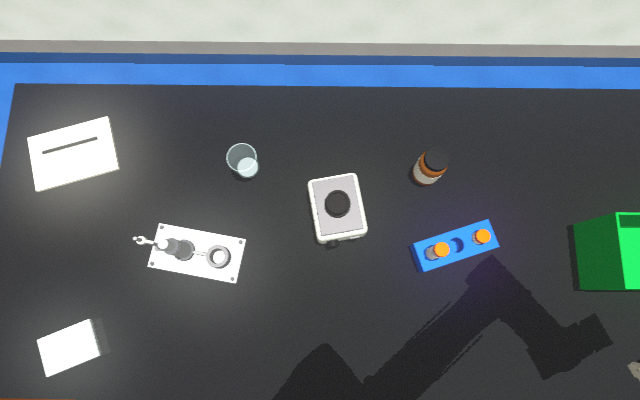

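The scene and top views show the rack at about (455,246) in the top view. The tall tube is at its inner end, cap at (442,250), and the short one at (482,236). The mixer cup is at (337,203), the socket ring at (218,257), and the plunger at about (165,245) with the pointer to its left. I'll measure these by masks.

Run:
```python
from h import *
D=np.load('top.npz'); im,K,T=D['im'],D['K'],D['T']
S=np.load('scene.npz'); im2,K2,T2=S['im'],S['K'],S['T']
hsv=cv2.cvtColor(im,cv2.COLOR_BGR2HSV); h2=cv2.cvtColor(im2,cv2.COLOR_BGR2HSV)
def blobs(m,amin):
    n,l,st,c=cv2.connectedComponentsWithStats(m); return [(st[i],c[i],l==i) for i in range(1,n) if st[i,4]>amin]
mo=cv2.inRange(hsv,(5,150,150),(22,255,255)); mo[:, :430]=0; mo[:215]=0
for st,c,l in blobs(mo,40):
    (x,y),r=cv2.minEnclosingCircle(np.argwhere(l)[:,::-1].astype(np.float32)); print('cap top',st,c,(x,y,r),onz(c,K,T,.122),onz(c,K,T,.072))
m2=cv2.inRange(h2,(3,150,150),(22,255,255)); m2[:210]=0; m2[:,210:]=0
for st,c,l in blobs(m2,30): print('cap scene',st,c,onz(c,K2,T2,.121),onz(c,K2,T2,.071))
mb=cv2.inRange(hsv,(100,130,80),(125,255,255)); mb[:200]=0; mb[:,:400]=0; mb[:,520:]=0
for st,c,l in blobs(mb,300):
    p=np.argwhere(cv2.morphologyEx(l.astype(np.uint8),cv2.MORPH_CLOSE,np.ones((15,15))))[:,::-1]
    w=np.array([onz(q,K,T,.05)[:2] for q in p],np.float32); print('rack',cv2.minAreaRect(w))
# mixer white + stand
mw=cv2.inRange(hsv,(0,0,110),(179,80,255))
for st,c,l in blobs(mw,800):
    if st[0]<140 or st[0]>380 or st[1]<150: continue
    p=np.argwhere(l)[:,::-1]; 
    z=.091 if st[0]>290 else .012
    h=cv2.convexHull(p.astype(np.int32))[:,0]
    w=np.array([onz(q,K,T,z)[:2] for q in h],np.float32); r=cv2.minAreaRect(w); print('white',st,z,r, cv2.boxPoints(r).round(3).tolist())
# cup
mk=cv2.inRange(hsv,(0,0,0),(179,255,60)); mk=mk*0+mk; sub=np.zeros_like(mk); sub[175:225,315:358]=mk[175:225,315:358]
for st,c,l in blobs(sub,150):
    (x,y),r=cv2.minEnclosingCircle(np.argwhere(l)[:,::-1].astype(np.float32)); print('cup',st,c,r,onz(c,K,T,.126))
cv2.imwrite('pics/a.png',np.hstack([cv2.resize(im[215:295,125:255],None,fx=4,fy=4,interpolation=cv2.INTER_CUBIC)]))
for k,z in dict(socket=.047).items(): print(k,onz((218,257),K,T,z))
for uv,z in [((218,257),.047)]: print('proj in scene',proj(onz(uv,K,T,z),K2,T2))
```

```text
cap top [476 229  14  14 146] [482.3630137  235.69178082] (482.5, 235.5, 7.106435298919678) [ 0.53136381 -0.3378008   0.122     ] [ 0.53820924 -0.35608115  0.072     ]
cap top [434 242  15  15 169] [440.93491124 249.20710059] (441.0, 249.0, 7.280210018157959) [ 0.50078438 -0.24571318  0.122     ] [ 0.5059699  -0.25899481  0.072     ]
cap scene [176 219  18  15 203] [184.61576355 225.97044335] [ 0.49814888 -0.24577542  0.121     ] [ 0.43618041 -0.22286168  0.071     ]
cap scene [136 269  17  17 210] [144.1        277.27619048] [ 0.59059975 -0.37027159  0.121     ] [ 0.535787   -0.35699388  0.071     ]
rack ((0.5181435346603394, -0.2963022291660309), (0.07152719795703888, 0.20264983177185059), 18.852453231811523)
white [ 307  173   61   71 2757] 0.091 ((0.5979279279708862, -0.019466623663902283), (0.1533074527978897, 0.11864824593067169), 10.753527641296387) [[0.5120000243186951, 0.02500000037252903], [0.5339999794960022, -0.09200000017881393], [0.6840000152587891, -0.06300000101327896], [0.6620000004768372, 0.05299999937415123]]
socket [0.48476285 0.25815843 0.047     ]
proj in scene [361.57643523 174.32343644]
```

View pics/a.png

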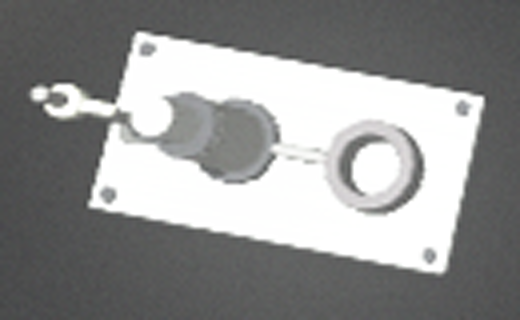

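The crop shows the socket ring centred at about px (218.5,256.7), the handle top at (163,244) and the pointer on its left. The tall tube is at (0.499,-0.246), agreed by both views, and the rack x axis is at about 18.9°. I'll compute the stand and cup estimates while moving off.

```bash
python3 - <<'E'
from h import *
D=np.load('top.npz'); im,K,T=D['im'],D['K'],D['T']
a=onz((218.5,256.7),K,T,.047); b=onz((163,244),K,T,.152); d=(b-a)[:2]; print('socket',a,'plunger',b,np.linalg.norm(d),np.degrees(np.arctan2(d[1],d[0])),'cup',onz((337.5,203.5),K,T,.128))
E
python3 -m jog '[[0,45,0,0,0,0.144],[5,45,0,0,0,0.144],[15,40,0,0,0,0.144],[20,40,0,0,0,0.144],[25,40,0,0,0,0.144],[25,40,0,0,0,0.144],[28,35,0,0,0,0.144],[28,30,0,0,0,0.144],[28,25,0,0,0,0.144],[28,20,0,0,0,0.144]]' 1 10; python3 -c "
from h import *; print(status.get_state()['q'])"
```

```text
socket [0.48547579 0.2570298  0.047     ] plunger [0.50248207 0.34875483 0.152     ] 0.09328823129390865 79.49634276102576 cup [ 0.59886833 -0.01977549  0.128     ]
t: 1.1
eef_pos: [0.4991, -0.2317, 0.2207]
ee_rot: [-3.142, -0.008, -2.768]
force: [0.6, -1.0, 0.3]
width: 0.0876
[-0.07588414  0.16167177 -0.27118565  0.00393159 -1.1452124   0.44819358]
```

```bash
python3 -m jog '[[0,-14,0,0,0,-0.045],[0,0,0,0,0,0]]'
python3 - <<'E'
from h import *
im,K,T,c=grab('wrist'); cv2.imwrite('pics/w1.png',im); np.savez('w1.npz',im=im,K=K,T=T)
hsv=cv2.cvtColor(im,cv2.COLOR_BGR2HSV); m=cv2.inRange(hsv,(3,150,120),(22,255,255))
n,l,st,cc=cv2.connectedComponentsWithStats(m)
for i in range(1,n):
    if st[i,4]>100: print(st[i],cc[i],onz(cc[i],K,T,.126),cv2.minEnclosingCircle(np.argwhere(l==i)[:,::-1].astype(np.float32)))
print(T.round(3),status.get_state()['eef_pos'])
E
```

```text
t: 1.3
eef_pos: [0.5023, -0.2425, 0.2197]
ee_rot: [3.141, -0.009, -2.804]
force: [-0.1, -0.0, -0.0]
width: 0.0878
[  68   75   70   79 2083] [113.78588574 112.5900144 ] [ 0.67301653 -0.25894999  0.126     ] ((98.5, 109.5), 44.57026672363281)
[ 301  180   38   40 1134] [319.4973545  200.27601411] [ 0.50155995 -0.24471577  0.126     ] ((319.5, 199.5), 20.26089859008789)
[134 259  26  53 412] [144.28640777 287.38106796] [ 0.62277341 -0.11676674  0.126     ] ((146.0, 285.0), 27.203041076660156)
[477 259  24  53 375] [490.84       282.74666667] [ 0.32986211 -0.22235034  0.126     ] ((487.5, 285.0), 26.575464248657227)
[ 289  324  336   15 2572] [483.56881804 332.19790047] [ 0.31140802 -0.17291613  0.126     ] ((456.5, 331.0), 167.60752868652344)
[[-0.944  0.315  0.101  0.529]
 [-0.331 -0.908 -0.259 -0.312]
 [ 0.01  -0.277  0.961  0.379]
 [ 0.     0.     0.     1.   ]] [ 0.50213652 -0.24233097  0.21969829]
```

View pics/w1.png

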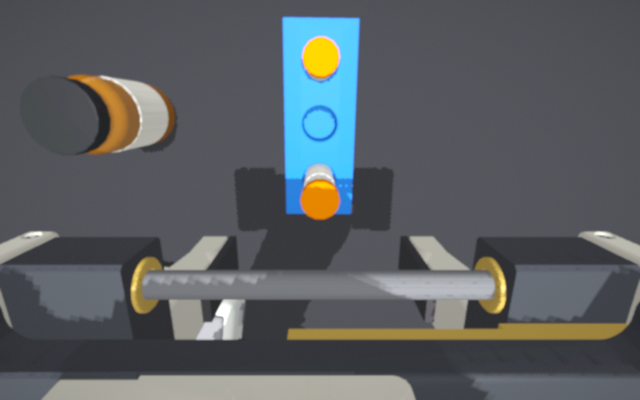

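The wrist view shows the rack squared with the jaws and the tall tube's cap at (319,199), which gives (0.5015,-0.2447). That is between the fingers. I'll descend and grip.

```bash
python3 -m jog '[[-1,-2,-40,0.003,-0.0085,0],[0,0,-40,0,0,0],[0,0,-35,0,0,0],[0,0,-20,0,0,0],[0,0,-6,0,0,0]]'; python3 -m jog '[[0,0,0,0,0,0],[0,0,0,0,0,0],[0,0,0,0,0,0],[0,0,0,0,0,0],[0,0,0,0,0,0],[0,0,0,0,0,0]]' 0 40
```

```text
t: 1.85
eef_pos: [0.4985, -0.2467, 0.0766]
ee_rot: [-3.14, 0.005, -2.81]
force: [-1.0, 0.0, -0.4]
width: 0.0873
t: 2.45
eef_pos: [0.4999, -0.2481, 0.0809]
ee_rot: [-3.137, 0.01, -2.811]
force: [0.0, 0.0, 0.5]
width: 0.045
```

```bash
python3 -m jog '[[1,3,-9,0,-0.005,0],[0,0,0,0,0,0],[0,0,0,0,0,0],[0,0,0,0,0,0],[0,0,0,0,0,0],[0,0,0,0,0,0],[0,0,0,0,0,0]]' 0 40
```

```text
t: 3.15
eef_pos: [0.5009, -0.2446, 0.0711]
ee_rot: [-3.135, 0.015, -2.811]
force: [0.2, 0.3, 0.4]
width: 0.0304
```

```bash
cat > st.py <<'E'
from h import *
import sys
s=status.get_state(); e=s['ee_rot']
yaw=float(sys.argv[1]) if len(sys.argv)>1 else e[2]
tgt=R.from_euler('xyz',[np.pi,0,yaw]); print('rotfix',(tgt*R.from_euler('xyz',e).inv()).as_rotvec().round(4),'pos',s['eef_pos'].round(4),'F',np.round(s['force'],1),'w',round(s['width'],4),'t',s['t'])
E
python3 -m jog '[[0,0,0,0,0,0],[0,0,0,0,0,0],[0,0,10,0,0,0],[0,0,20,0,0,0],[0,0,30,0,0,0],[0,0,30,0,0,0],[0,0,30,0,0,0],[0,0,0,0,0,0]]'; python3 st.py
```

```text
t: 3.95
eef_pos: [0.4996, -0.2448, 0.1984]
ee_rot: [-3.135, 0.014, -2.811]
force: [1.4, 0.1, -0.9]
width: 0.0303
rotfix [0.0016 0.0149 0.    ] pos [ 0.4996 -0.2448  0.1984] F [ 1.4  0.1 -0.9] w 0.0303 t 3.95
```

```bash
python3 -m jog '[[10,20,20,0.002,0.015,-0.1],[15,35,15,0,0,-0.1],[17,42,3,0,0,-0.1],[17,42,0,0,0,-0.1],[17,42,0,0,0,-0.1],[12,27,0,0,0,-0.014],[5,10,0,0,0,0],[0,0,0,0,0,0]]'; python3 st.py 2.958
python3 - <<'E'
from h import *
im,K,T,c=grab('scene'); cv2.imwrite('pics/s2.png',cv2.resize(im[90:290,220:440],None,fx=3,fy=3,interpolation=cv2.INTER_CUBIC)[:600])
E
```

```text
t: 4.75
eef_pos: [0.5937, -0.0187, 0.2429]
ee_rot: [3.14, 0.005, 2.934]
force: [-0.3, -0.5, -0.2]
width: 0.0302
rotfix [-0.0011  0.0052  0.0242] pos [ 0.5937 -0.0187  0.2429] F [-0.3 -0.5 -0.2] w 0.0302 t 4.75
```

View pics/s2.png

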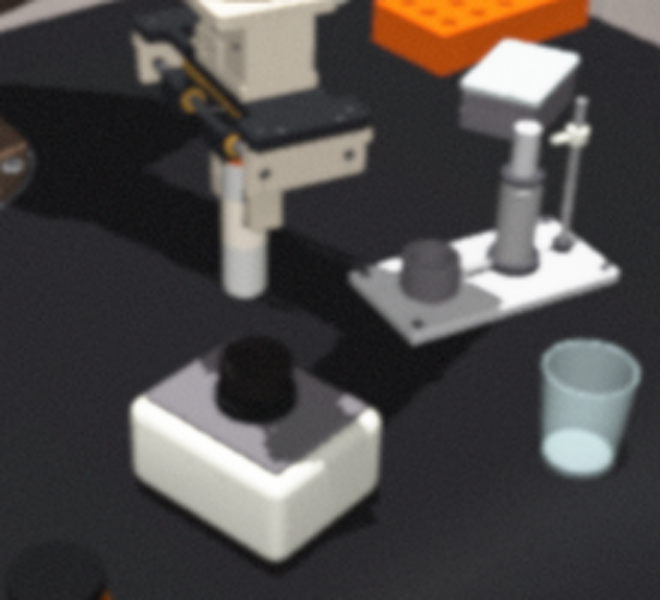

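The crop shows the tube hanging upright, foot at crop (243,290), i.e. px (301,187). The cup rim centre is at about crop (257,357), i.e. px (305.5,209).

```bash
python3 - <<'E'
from h import *
S=np.load('scene.npz'); K,T=S['K'],S['T']
print('foot proj exp',proj([.5937,-.0187,.182],K,T),'foot meas',onz((301,186),K,T,.182),'cup',onz((305.5,208.7),K,T,.128),'cup top-est proj',proj([.5989,-.0198,.128],K,T))
E
python3 -m jog '[[3,-1,-20,-0.001,0.005,0.024],[0,0,-13,0,0,0],[0,0,0,0,0,0]]';python3 st.py 2.958
```

```text
foot proj exp [301.92606237 184.91073684] foot meas [ 0.59581095 -0.02265586  0.182     ] cup [ 0.60606709 -0.01859912  0.128     ] cup top-est proj [303.02212553 207.30215993]
t: 5.1
eef_pos: [0.5951, -0.0233, 0.2097]
ee_rot: [3.142, 0.001, 2.956]
force: [0.4, 0.0, -0.1]
width: 0.0302
rotfix [0.     0.0005 0.002 ] pos [ 0.5951 -0.0233  0.2097] F [ 0.4  0.  -0.1] w 0.0302 t 5.1
```

```bash
python3 -m jog '[[6,4,0,0,0,0],[0,0,-10,0,0,0],[0,0,-10,0,0,0],[0,0,-5,0,0,0],[0,0,-3,0,0,0]]';python3 st.py 2.958
```

```text
t: 5.6
eef_pos: [0.6018, -0.0208, 0.1815]
ee_rot: [3.141, 0.003, 2.953]
force: [-0.0, -0.4, -0.4]
width: 0.0305
rotfix [-0.      0.0029  0.005 ] pos [ 0.6018 -0.0208  0.1815] F [-0.  -0.4 -0.4] w 0.0305 t 5.6
```

```bash
python3 -m jog '[[0,0,-3,0,0,0],[0,0,-3,0,0,0],[0,0,-3,0,0,0]]';python3 -m jog '[[0,0,-2,0,0,0],[0,0,-2,0,0,0]]';python3 -m jog '[[0,0,-2,0,0,0]]'
```

```text
t: 5.9
eef_pos: [0.6025, -0.0209, 0.1743]
ee_rot: [3.141, 0.005, 2.954]
force: [-3.7, 0.8, 9.0]
width: 0.0299
t: 6.1
eef_pos: [0.6026, -0.021, 0.173]
ee_rot: [-3.141, 0.007, 2.955]
force: [-6.2, 1.7, 15.0]
width: 0.0301
t: 6.2
eef_pos: [0.6026, -0.0211, 0.173]
ee_rot: [-3.141, 0.008, 2.956]
force: [-6.4, 1.9, 15.2]
width: 0.03
```

```bash
python3 -m jog '[[0,0,-2,0,0,0],[0,0,-2,0,0,0],[0,0,-2,0,0,0],[0,0,-2,0,0,0],[0,0,-2,0,0,0],[0,0,-2,0,0,0],[0,0,-2,0,0,0]]';python3 -m jog '[[0,0,-2,0,0,0],[0,0,-2,0,0,0],[0,0,-2,0,0,0],[0,0,-2,0,0,0],[0,0,-2,0,0,0],[0,0,-2,0,0,0],[0,0,-2,0,0,0]]';python3 st.py 2.958
```

```text
t: 6.9
eef_pos: [0.6022, -0.0209, 0.173]
ee_rot: [-3.142, 0.016, 2.96]
force: [-5.6, 2.0, 12.6]
width: 0.0302
t: 7.6
eef_pos: [0.6018, -0.0208, 0.173]
ee_rot: [3.141, 0.025, 2.964]
force: [-5.9, 2.0, 13.7]
width: 0.0302
rotfix [ 0.0041  0.0247 -0.006 ] pos [ 0.6018 -0.0208  0.173 ] F [-5.9  2.  13.7] w 0.0302 t 7.6
```

The cup was held at its stop: z 0.173 as predicted, 13–15 N, for over 1.5 s. Next I'll lift and go to the socket, stopping slightly past it to look.

```bash
python3 -m jog '[[0,0,15,0,0,0],[0,0,30,0.004,0.025,-0.006],[-10,25,25,0,0,0],[-15,40,7,0,0,0],[-16,44,0,0,0,0],[-16,44,0,0,0,0],[-16,44,0,0,0,0],[-16,44,0,0,0,0],[-12,40,0,0,0,0],[-8,20,0,0,0,0],[-3,7,0,0,0,0],[0,0,0,0,0,0]]';python3 st.py 2.958;  python3 - <<'E'
from h import *
im,K,T,c=grab('wrist'); cv2.imwrite('pics/w2.png',im); np.savez('w2.npz',im=im,K=K,T=T); print(proj([.4855,.257,.047],K,T))
E
```

```text
t: 8.8
eef_pos: [0.4838, 0.2988, 0.2548]
ee_rot: [3.137, 0.003, 2.957]
force: [-0.6, -0.5, 0.1]
width: 0.0301
rotfix [-0.0045  0.0037  0.0015] pos [0.4838 0.2988 0.2548] F [-0.6 -0.5  0.1] w 0.0301 t 8.8
[310.86292598 138.55558558]
```

View pics/w2.png

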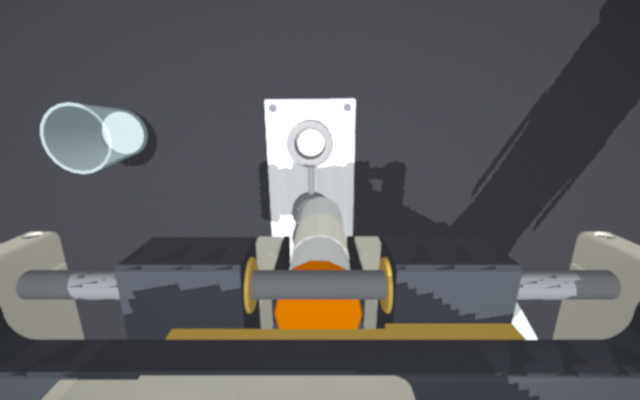

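The wrist view shows the socket ring at about (310,143), the plate squared to the jaws, and the tube's foot at about (318,200). I'll fit the ring and the foot.

Run:
```python
from h import *
D=np.load('w2.npz'); im,K,T=D['im'],D['K'],D['T']
g=cv2.cvtColor(im,cv2.COLOR_BGR2GRAY)
m=cv2.inRange(g,100,185); sub=np.zeros_like(m); sub[112:172,275:345]=m[112:172,275:345]
inner=cv2.inRange(g,200,255); n,l,st,c=cv2.connectedComponentsWithStats(inner)
for i in range(1,n):
    if st[i,0]>285 and st[i,0]+st[i,2]<335 and st[i,1]>110 and st[i,4]>150: print('inner',st[i],c[i])
print(g[143,262:360].tolist()); print(g[105:235,310].tolist())
plate=[onz(p,K,T,.012)[:2] for p in [(265,99),(355,98)]]; d=plate[1]-plate[0]; print('plate',plate,np.linalg.norm(d),np.degrees(np.arctan2(d[1],d[0])))
```

```text
[82, 83, 83, 108, 187, 254, 255, 255, 255, 255, 255, 255, 255, 255, 255, 255, 255, 255, 255, 255, 255, 255, 255, 255, 255, 226, 219, 221, 221, 222, 219, 207, 171, 130, 154, 212, 255, 255, 255, 255, 255, 255, 255, 255, 255, 255, 255, 255, 255, 255, 255, 255, 255, 255, 255, 255, 255, 255, 255, 255, 255, 255, 245, 209, 213, 220, 220, 220, 218, 215, 223, 255, 255, 255, 255, 255, 255, 255, 255, 255, 255, 255, 255, 255, 255, 255, 255, 255, 255, 255, 255, 255, 236, 156, 88, 83, 83, 84]
[255, 255, 255, 255, 255, 255, 255, 255, 255, 255, 255, 255, 255, 255, 246, 202, 212, 226, 227, 225, 223, 219, 216, 225, 254, 255, 255, 255, 255, 255, 255, 255, 255, 255, 255, 255, 255, 255, 255, 255, 255, 255, 255, 255, 255, 255, 255, 255, 255, 255, 240, 172, 122, 132, 174, 211, 223, 223, 218, 200, 163, 150, 164, 175, 178, 178, 178, 178, 178, 178, 178, 178, 178, 178, 178, 177, 177, 177, 177, 177, 177, 177, 177, 176, 176, 176, 176, 174, 164, 141, 119, 112, 112, 125, 150, 166, 173, 174, 175, 175, 175, 175, 176, 176, 176, 176, 176, 176, 177, 180, 184, 186, 187, 187, 187, 187, 187, 188, 187, 187, 188, 188, 188, 188, 187, 188, 187, 188, 187, 188]
plate [array([0.53232697, 0.2036995 ]), array([0.42552544, 0.22261027])] 0.10846282399071148 169.95901453300274
```

Run:
```python
from h import *
D=np.load('w2.npz'); im,K,T=D['im'],D['K'],D['T']
p=onz((309.6,142.2),K,T,.047); print('socket',p)
g=cv2.cvtColor(im,cv2.COLOR_BGR2GRAY)
# tube axis in tool frame: edges of tube at rows 205,225
for r in (210,220,230): print(r,g[r,285:355].tolist())
for z in (.194,.234): print(z, proj([*status.get_state()['eef_pos'][:2],z],K,T))
```

```text
socket [0.4877011  0.26076242 0.047     ]
210 [209, 208, 207, 206, 205, 202, 185, 150, 120, 113, 111, 112, 125, 135, 135, 136, 142, 156, 166, 169, 171, 172, 174, 175, 176, 176, 176, 177, 178, 178, 178, 178, 179, 180, 179, 180, 180, 179, 179, 179, 179, 179, 180, 179, 179, 178, 178, 177, 177, 176, 176, 175, 174, 174, 181, 194, 202, 204, 205, 207, 208, 206, 205, 204, 203, 203, 199, 179, 134, 78]
220 [255, 255, 255, 255, 255, 255, 255, 255, 255, 218, 158, 132, 133, 138, 147, 159, 170, 176, 182, 186, 186, 187, 187, 187, 187, 187, 188, 188, 188, 187, 187, 187, 189, 190, 191, 192, 192, 192, 193, 192, 191, 191, 190, 190, 189, 189, 187, 187, 187, 187, 189, 188, 185, 181, 175, 172, 177, 192, 203, 207, 209, 207, 205, 204, 205, 204, 197, 170, 116, 68]
230 [255, 255, 255, 255, 255, 255, 255, 255, 219, 151, 119, 141, 165, 177, 179, 182, 184, 187, 187, 186, 187, 187, 187, 187, 187, 188, 188, 188, 187, 186, 186, 187, 189, 190, 191, 191, 192, 193, 193, 192, 191, 191, 190, 190, 190, 189, 189, 187, 186, 187, 187, 188, 189, 189, 186, 184, 184, 185, 190, 200, 207, 207, 206, 206, 206, 205, 197, 163, 102, 60]
0.194 [318.77470861 213.66027762]
0.234 [318.77385323 234.79537419]
```

```bash
python3 -m jog '[[2,-20,0,-0.0045,0.004,0.0015],[2,-16,-20,0,0,0],[0,-3,-35,0,0,0],[0,0,-35,0,0,0],[0,0,-22,0,0,0],[0,0,-10,0,0,0],[0,0,0,0,0,0]]';python3 st.py 2.96
```

```text
t: 9.55
eef_pos: [0.4915, 0.2456, 0.1314]
ee_rot: [3.141, 0.002, 2.948]
force: [0.2, -0.1, 0.4]
width: 0.03
rotfix [-0.0006  0.0022  0.0121] pos [0.4915 0.2456 0.1314] F [ 0.2 -0.1  0.4] w 0.03 t 9.55
```

```bash
python3 -m jog '[[-2,8,0,0,0.002,0.012],[-2,6,0,0,0,0],[0,0,-5,0,0,0],[0,0,0,0,0,0]]';python3 st.py 2.96
```

```text
t: 9.95
eef_pos: [0.4895, 0.2613, 0.13]
ee_rot: [3.137, 0.004, 2.96]
force: [-0.5, -0.7, -1.3]
width: 0.0303
rotfix [-0.0043  0.0045 -0.0004] pos [0.4895 0.2613 0.13  ] F [-0.5 -0.7 -1.3] w 0.0303 t 9.95
```

```bash
python3 -m jog '[[-2,-1,-8,-0.004,0.0045,0],[0,0,-5,0,0,0],[0,0,0,0,0,0]]';python3 st.py 2.96;  python3 - <<'E'
from h import *
im,K,T,c=grab('wrist'); im2,K2,T2,c=grab('scene'); a=cv2.resize(im[60:260,220:420],(400,400)); b=cv2.resize(im2[120:220,320:420],(400,400),interpolation=cv2.INTER_CUBIC); cv2.imwrite('pics/w3.png',np.hstack([a,b]))
E
```

```text
t: 10.25
eef_pos: [0.4873, 0.2609, 0.1167]
ee_rot: [3.141, 0.0, 2.962]
force: [-0.3, 0.9, 0.1]
width: 0.0301
rotfix [-0.001   0.0006 -0.0015] pos [0.4873 0.2609 0.1167] F [-0.3  0.9  0.1] w 0.0301 t 10.25
```

View pics/w3.png

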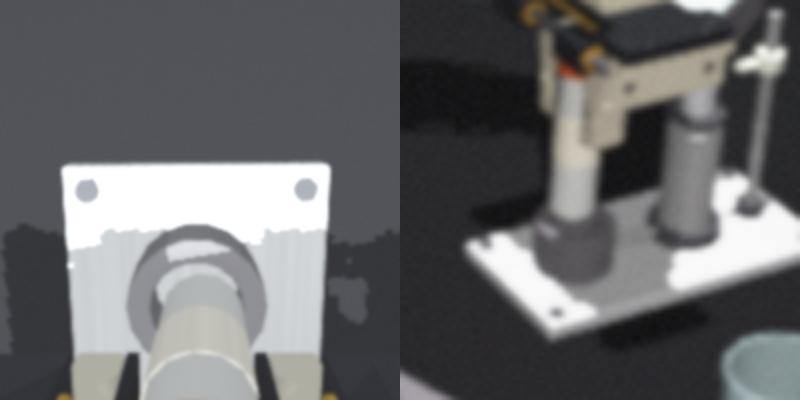

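The left half shows the foot centred over the ring bore. The right half shows the tube just above the socket and upright. I'll descend gently.

```bash
python3 -m jog '[[0,0,-6,0,0,0],[0,0,-8,0,0,0],[0,0,-8,0,0,0],[0,0,0,0,0,0]]';python3 st.py 2.96; python3 -m jog '[[0,0,-6,0,0,0],[0,0,-6,0,0,0],[0,0,0,0,0,0]]';python3 st.py 2.96
```

```text
t: 10.75
eef_pos: [0.4876, 0.2609, 0.0933]
ee_rot: [3.14, 0.001, 2.961]
force: [-0.7, -0.1, -0.8]
width: 0.0299
rotfix [-0.0015  0.0011 -0.0012] pos [0.4876 0.2609 0.0933] F [-0.7 -0.1 -0.8] w 0.0299 t 10.75
t: 11.05
eef_pos: [0.4875, 0.2608, 0.0799]
ee_rot: [3.14, 0.001, 2.961]
force: [-0.4, 0.8, -0.8]
width: 0.0304
rotfix [-0.001   0.0008 -0.0011] pos [0.4875 0.2608 0.0799] F [-0.4  0.8 -0.8] w 0.0304 t 11.05
```

```bash
python3 -m jog '[[0,0,-4,0,0,0],[0,0,-2,0,0,0],[0,0,-1,0,0,0]]';python3 st.py 2.96; python3 -m jog '[[0,0,-2,0,0,0],[0,0,-1,0,0,0]]'
```

```text
t: 11.35
eef_pos: [0.4882, 0.2613, 0.0731]
ee_rot: [3.14, 0.002, 2.962]
force: [-2.8, 0.7, 9.8]
width: 0.03
rotfix [-0.0017  0.0021 -0.0018] pos [0.4882 0.2613 0.0731] F [-2.8  0.7  9.8] w 0.03 t 11.35
t: 11.55
eef_pos: [0.489, 0.2622, 0.0731]
ee_rot: [3.138, 0.004, 2.963]
force: [-3.6, -0.7, 6.2]
width: 0.0303
```

```bash
python3 -m jog '[[0,0,0,0,0,0],[0,0,0,0,0,0],[0,0,0,0,0,0],[0,0,0,0,0,0],[0,0,0,0,0,0],[0,0,0,0,0,0],[0,0,0,0,0,0],[0,0,0,0,0,0]]' 1 40;python3 st.py 2.96; python3 -m jog '[[0,0,20,-0.002,0.003,-0.002],[0,0,35,0,0,0],[0,0,40,0,0,0],[0,0,40,0,0,0],[0,10,5,0,0,0],[0,0,0,0,0,0]]'; python3 st.py 2.96;  python3 - <<'E'
from h import *
im,K,T,c=grab('wrist'); im2,K2,T2,c=grab('scene'); np.savez('w4.npz',im=im,K=K,T=T,im2=im2,K2=K2,T2=T2); b=cv2.resize(im2[110:210,330:430],(400,400),interpolation=cv2.INTER_CUBIC); cv2.imwrite('pics/w4.png',np.hstack([im,b[:, :160]*0,b])[:, :][:, 0:640]); cv2.imwrite('pics/w4.png',np.hstack([im[:,120:520],b]))
E
```

```text
t: 12.35
eef_pos: [0.4894, 0.2626, 0.0735]
ee_rot: [3.137, 0.005, 2.963]
force: [-0.5, 0.1, -0.5]
width: 0.0856
rotfix [-0.004   0.0054 -0.0032] pos [0.4894 0.2626 0.0735] F [-0.5  0.1 -0.5] w 0.0856 t 12.35
t: 12.95
eef_pos: [0.4879, 0.2711, 0.2175]
ee_rot: [-3.141, -0.0, 2.96]
force: [-0.2, -0.6, -1.1]
width: 0.0876
rotfix [ 0.0008 -0.0003 -0.0003] pos [0.4879 0.2711 0.2175] F [-0.2 -0.6 -1.1] w 0.0876 t 12.95
```

View pics/w4.png

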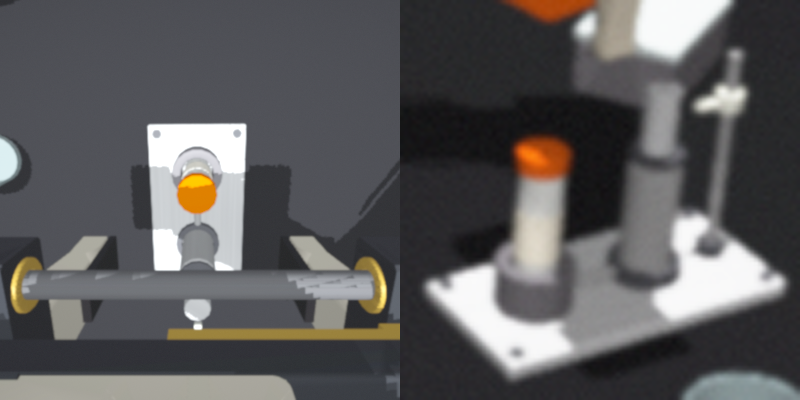

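The tube stands home in the socket and upright, cap intact. The wrist half shows the handle top at px (318,308) and the pointer tip at about (317,323). In the scene half the pointer tip is at about px (404.5,136) and the disc at about (395,148.5). I'll measure the pointer height relative to the disc.

Run:
```python
from h import *
D=np.load('w4.npz'); im,K,T,im2,K2,T2=[D[k] for k in ('im','K','T','im2','K2','T2')]
print('handle wrist',onz((317.5,307),K,T,.152))
g=cv2.cvtColor(im2,cv2.COLOR_BGR2GRAY)
print('cols398-420'); print(g[126:146,398:420])
print('disc cols384-408, rows 140-158'); print(g[140:158,384:406])
u=np.array([np.cos(np.radians(79.8)),np.sin(np.radians(79.8))]); ax=np.array([.5037,.3496])
for z in (.12,.13,.14,.15,.16): print(z,'tip',proj([*(ax+.029*u),z],K2,T2),'post',proj([*(ax+.055*u),z],K2,T2))
for z in (.1045,.107,.102,.152): print(z,'disc ctr',proj([*ax,z],K2,T2),'L',proj([*(ax-.019*u),z],K2,T2),'R',proj([*(ax+.019*u),z],K2,T2))
print('post top',proj([*(ax+.055*u),.165],K2,T2)); print(g[116:130,410:418])
```

```text
handle wrist [0.50364069 0.35030202 0.152     ]
cols398-420
[[107  93  80  70  69  72  69  66  63  58  47  41  49  73 102 118 107  75
   48  40  42  40]
 [ 86  77  73  69  66  71  67  61  56  49  42  38  51  77 107 120 105  72
   48  42  40  42]
 [ 81  72  70  69  70  68  67  61  51  41  40  41  54  83 112 120 102  66
   44  40  42  39]
 [ 85  77  71  69  69  67  62  55  41  39  41  47  63  93 116 122 101  66
   44  41  38  39]
 [106  96  81  69  67  64  56  43  40  42  55  80 100 113 124 124 104  75
   53  44  39  42]
 [134 122  98  78  63  53  45  39  41  51  90 144 171 166 147 142 139 122
   83  52  42  40]
 [143 139 116  84  55  45  40  41  46  66 125 197 229 218 187 186 198 182
  124  63  43  41]
 [147 139 113  76  48  44  48  64  79 102 152 209 234 232 222 225 230 209
  142  73  45  41]
 [149 128  95  60  46  59  94 127 158 188 204 215 225 227 227 228 225 192
  122  61  44  42]
 [145 120  82  51  55  93 150 192 221 233 233 225 211 210 212 209 195 154
   96  53  42  43]
 [146 112  74  47  64 114 173 211 222 218 211 200 192 195 199 191 168 130
   77  46  39  39]
 [142 110  69  45
[... 3117 characters left out ...]
71316117] L [387.50780045 150.30946975] R [399.39520843 147.13400132]
0.152 disc ctr [395.45637548 131.82167992] L [389.35947313 133.35952003] R [401.48634893 130.30072148]
post top [413.34847001 122.99687668]
[[ 67  59  46  40  41  38  39  39]
 [ 65  55  44  43  41  38  41  39]
 [ 64  55  45  39  39  38  42  39]
 [ 59  53  43  42  40  40  40  40]
 [ 58  49  44  42  42  40  42  40]
 [ 58  52  57  60  59  52  44  39]
 [ 58  66  91 111 109  84  55  43]
 [ 59  77 124 155 149 109  68  45]
 [ 51  73 112 143 139 104  63  45]
 [ 48  67 101 123 116  88  55  42]
 [ 49  73 102 118 107  75  48  40]
 [ 51  77 107 120 105  72  48  42]
 [ 54  83 112 120 102  66  44  40]
 [ 63  93 116 122 101  66  44  41]]
```

```bash
python3 -m jog '[[4,20,0,0,0,0],[6,30,0,0,0,0],[4,18,0,0,0,0],[1,6,0,0,0,0],[0,0,0,0,0,0],[0,0,0,0,0,0]]' 1 20;python3 st.py 2.963;  python3 - <<'E'
from h import *
im,K,T,c=grab('wrist'); np.savez('w5.npz',im=im,K=K,T=T); cv2.imwrite('pics/w5.png',im[:,120:520]); print(proj([.5037,.35,.152],K,T))
E
```

```text
t: 13.65
eef_pos: [0.5007, 0.3448, 0.2088]
ee_rot: [-3.129, -0.008, 2.959]
force: [0.1, -0.3, -0.0]
width: 0.0876
rotfix [ 0.0111 -0.0098  0.0035] pos [0.5007 0.3448 0.2088] F [ 0.1 -0.3 -0. ] w 0.0876 t 13.65
[315.66227408 224.94798846]
```

View pics/w5.png

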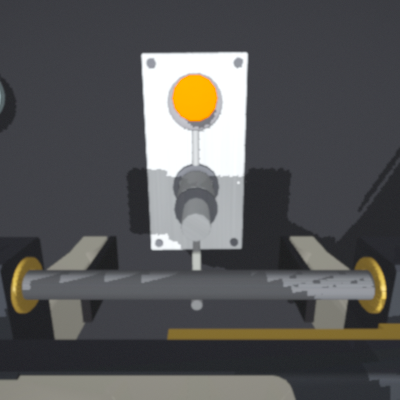

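The handle top is at px (316,226), where predicted. The pointer tip is at px (316,~240). I'll compute the tip height from the two wrist views, then correct the pose and descend.

```bash
python3 - <<'E'
from h import *
for f,c0,r0,r1 in (('w4.npz',317,296,335),('w5.npz',316,212,262)):
    D=np.load(f); g=cv2.cvtColor(D['im'],cv2.COLOR_BGR2GRAY); print(f,list(zip(range(r0,r1),g[r0:r1,c0-1:c0+2].mean(1).astype(int).tolist())))
    u=np.array([np.cos(np.radians(79.8)),np.sin(np.radians(79.8))]); ax=np.array([.5037,.35])
    for z in (.127,.132,.137,.142): print(z,proj([*(ax+.029*u),z],D['K'],D['T']).round(1))
E
python3 -m jog '[[2,4,0,0.008,-0.007,0.0035],[1,1,-5,0.003,-0.003,0],[0,0,0,0,0,0],[0,0,0,0,0,0]]'; python3 st.py 2.963
```

```text
w4.npz [(296, 109), (297, 108), (298, 120), (299, 163), (300, 198), (301, 205), (302, 205), (303, 204), (304, 204), (305, 203), (306, 202), (307, 202), (308, 201), (309, 201), (310, 200), (311, 200), (312, 200), (313, 201), (314, 202), (315, 202), (316, 205), (317, 217), (318, 231), (319, 233), (320, 214), (321, 172), (322, 166), (323, 188), (324, 231), (325, 255), (326, 255), (327, 255), (328, 255), (329, 217), (330, 150), (331, 131), (332, 130), (333, 131), (334, 130)]
0.127 [317.5 317.9]
0.132 [317.5 321.4]
0.137 [317.5 325. ]
0.142 [317.5 328.8]
w5.npz [(212, 139), (213, 154), (214, 172), (215, 181), (216, 181), (217, 181), (218, 180), (219, 179), (220, 179), (221, 179), (222, 178), (223, 177), (224, 177), (225, 177), (226, 176), (227, 175), (228, 175), (229, 175), (230, 175), (231, 175), (232, 176), (233, 177), (234, 177), (235, 177), (236, 176), (237, 176), (238, 176), (239, 174), (240, 165), (241, 143), (242, 122), (243, 116), (244, 115), (245, 116), (246, 115), (247, 115), (248, 116), (249, 115), (250, 118), (251, 129), (252, 148), (253, 168), (254, 187), (255, 195), (256, 196), (257, 196), (258, 196), (259, 197), (260, 196), (261, 196)]
0.127 [315.9 247.9]
0.132 [315.9 250.4]
0.137 [315.9 253. ]
0.142 [315.9 255.7]
t: 14.1
eef_pos: [0.5038, 0.3482, 0.2041]
ee_rot: [3.14, 0.001, 2.962]
force: [0.7, 0.4, -0.3]
width: 0.0875
rotfix [-0.0016  0.0015  0.0013] pos [0.5038 0.3482 0.2041] F [ 0.7  0.4 -0.3] w 0.0875 t 14.1
```

The wrist views give 0.1345 and 0.1357 (top edge, so about 0.133 at mid-thickness) and the scene gives 0.133. The pointer is at about 0.133, so the lift is about 28.5 mm. Descending around the handle.

```bash
python3 -m jog '[[0,1.5,-15,-0.0015,0.0015,0],[0,0,-25,0,0,0],[0,0,-20,0,0,0],[0,0,-12,0,0,0],[0,0,-6,0,0,0],[0,0,0,0,0,0]]'; python3 st.py 2.963
```

```text
t: 14.7
eef_pos: [0.5036, 0.3493, 0.1219]
ee_rot: [3.141, 0.0, 2.961]
force: [0.6, 0.5, 0.8]
width: 0.0872
rotfix [-0.001   0.0004  0.002 ] pos [0.5036 0.3493 0.1219] F [0.6 0.5 0.8] w 0.0872 t 14.7
```

```bash
python3 -m jog '[[0,0.7,-5,-0.001,0,0.001],[0,0,0,0,0,0],[0,0,0,0,0,0],[0,0,0,0,0,0],[0,0,0,0,0,0],[0,0,0,0,0,0]]' 0.3 20; python3 st.py 2.963; python3 -m jog '[[0,0,0,0,0,0],[0,0,0,0,0,0],[0,0,0,0,0,0]]' 0.3 20;  python3 st.py 2.963
```

```text
t: 15.3
eef_pos: [0.5049, 0.3514, 0.1194]
ee_rot: [3.138, 0.003, 2.963]
force: [0.0, -0.6, 0.3]
width: 0.0452
rotfix [-0.0032  0.0037  0.0004] pos [0.5049 0.3514 0.1194] F [ 0.  -0.6  0.3] w 0.0452 t 15.3
t: 15.6
eef_pos: [0.5051, 0.3516, 0.1199]
ee_rot: [3.137, 0.003, 2.963]
force: [-0.1, 0.7, -0.1]
width: 0.0274
rotfix [-0.0039  0.0042  0.0004] pos [0.5051 0.3516 0.1199] F [-0.1  0.7 -0.1] w 0.0274 t 15.6
```

```bash
python3 -m jog '[[-1.3,-1.6,-2,-0.004,0.004,0],[0,0,0,0,0,0]]' 0.3 20; python3 st.py 2.963; python3 -m jog '[[-0.1,-0.1,0,0,0,0],[-0.1,-0.1,0,0,0,0],[-0.1,-0.1,0,0,0,0],[-0.1,-0.1,0,0,0,0]]' 0 20;  python3 st.py 2.963
```

```text
t: 15.8
eef_pos: [0.5036, 0.3498, 0.1177]
ee_rot: [-3.141, -0.0, 2.963]
force: [0.1, 0.0, 0.5]
width: 0.0261
rotfix [ 0.0006 -0.0003  0.0005] pos [0.5036 0.3498 0.1177] F [0.1 0.  0.5] w 0.0261 t 15.8
t: 16.2
eef_pos: [0.5032, 0.3495, 0.1175]
ee_rot: [-3.141, -0.0, 2.963]
force: [-0.9, 2.0, -0.3]
width: 0.0214
rotfix [ 0.0005 -0.0002  0.0005] pos [0.5032 0.3495 0.1175] F [-0.9  2.  -0.3] w 0.0214 t 16.2
```

```bash
python3 -m jog '[[0,0,0,0,0,0],[0,0.2,2,0,0,0],[0,0,3,0,0,0],[0,0,3,0,0,0],[0,0,0,0,0,0]]'; python3 st.py 2.963
```

```text
t: 16.7
eef_pos: [0.5024, 0.349, 0.1248]
ee_rot: [-3.139, -0.002, 2.962]
force: [0.8, -0.1, -3.2]
width: 0.0214
rotfix [ 0.0021 -0.0023  0.0011] pos [0.5024 0.349  0.1248] F [ 0.8 -0.1 -3.2] w 0.0214 t 16.7
```

```bash
python3 -m jog '[[0.5,0.4,3,0.002,-0.002,0],[0.3,0.2,3,0,0,0],[0,0,3,0,0,0],[0,0,3,0,0,0],[0,0,0,0,0,0]]'; python3 st.py 2.963; python3 -m jog '[[0.2,0.1,3,0,0,0],[0.1,0.1,3,0,0,0],[0,0,1,0,0,0],[0,0,0,0,0,0]]'; python3 st.py 2.963
```

```text
t: 17.2
eef_pos: [0.5029, 0.3493, 0.1378]
ee_rot: [-3.141, -0.001, 2.962]
force: [0.4, 0.3, -3.4]
width: 0.0217
rotfix [ 0.0004 -0.0008  0.0012] pos [0.5029 0.3493 0.1378] F [ 0.4  0.3 -3.4] w 0.0217 t 17.2
t: 17.6
eef_pos: [0.5031, 0.3495, 0.1455]
ee_rot: [-3.141, -0.001, 2.962]
force: [-0.0, 0.0, -3.0]
width: 0.0213
rotfix [ 0.0005 -0.0009  0.0012] pos [0.5031 0.3495 0.1455] F [-0.  0. -3.] w 0.0213 t 17.6
```

```bash
python3 - <<'E'
from h import *
im,K,T,c=grab('wrist'); im2,K2,T2,c=grab('scene'); np.savez('w6.npz',im=im,K=K,T=T,im2=im2,K2=K2,T2=T2)
b=cv2.resize(im2[115:165,375:425],(400,400),interpolation=cv2.INTER_CUBIC); cv2.imwrite('pics/w6.png',np.hstack([im[:,120:520],b]))
g=cv2.cvtColor(im2,cv2.COLOR_BGR2GRAY); print(g[128:150,386:414])
u=np.array([np.cos(np.radians(79.8)),np.sin(np.radians(79.8))]); ax=np.array([.5037,.35]); r=T2[:2,0]/np.linalg.norm(T2[:2,0])
for z in (.128,.133,.138): print(z,'tip',proj([*(ax+.029*u),z],K2,T2),'discL',proj([*(ax-.019*r),z],K2,T2),'R',proj([*(ax+.019*r),z],K2,T2))
E
python3 st.py 2.963
```

```text
[[116 129 127 101  64  59  90 122 131 119 111 123 134 142 152 158 157 156
  151 149 140 135 120 105 101 104 118 120]
 [113 124 120  95  62  60  95 125 129 112 104 119 133 141 152 157 156 156
  152 136 114  92  75  67  68  87 108 111]
 [105 117 113  88  60  62  98 123 126 107 104 122 140 148 155 157 158 156
  149 125  91  56  49  56  67  90 112 112]
 [ 92 101  99  79  55  69 102 126 126 118 118 132 145 154 158 157 158 157
  146 119  81  51  57  77  98 110 118 116]
 [ 84  87  81  64  56  77 107 129 131 124 124 137 148 157 159 158 156 157
  147 117  76  55  75 108 129 135 132 132]
 [ 81  82  74  63  66  89 118 130 128 123 130 138 148 156 159 161 159 158
  146 117  79  68  90 126 149 154 151 151]
 [ 78  79  77  75  78  98 122 133 128 122 129 139 150 158 161 161 162 159
  150 124 103 105 121 143 161 171 170 171]
 [ 66  69  73  72  80 100 127 132 129 120 131 141 152 161 161 162 162 160
  157 146 139 145 153 162 170 179 183 180]
 [ 42  49  56  59  73 102 127 137 130 120 130 141 154 158 161 159 157 154
  154 156 153 153 155 161 170 179 183 178]
 [ 27  33  43  52  68 100 127 140 135 127 131 1
[... 1175 characters left out ...]
3  37  24  21  23  22
   17  24  26  33  57  88 109 104  78  52]
 [ 28  39  61  73  86 102 111 120 122 126 116  97  70  44  27  22  23  21
   20  18  22  33  59  93 111  97  72  51]
 [ 37  62  82  95  96 106 114 121 123 124 118 102  86  66  46  26  24  17
   18  19  21  35  63  95 111  97  66  44]]
0.128 tip [403.69529738 137.61939073] discL [387.34527244 139.90896252] R [401.86847688 140.04557016]
0.133 tip [403.9113577  135.93438689] discL [387.52752693 138.21472397] R [402.08234245 138.35192759]
0.138 tip [404.12835383 134.24208488] discL [387.71057749 136.51308518] R [402.29714199 136.65088868]
rotfix [ 0.0006 -0.0011  0.0013] pos [0.5031 0.3494 0.1453] F [ 0.1 -0.4 -3.1] w 0.0214 t 17.7
```

View pics/w6.png

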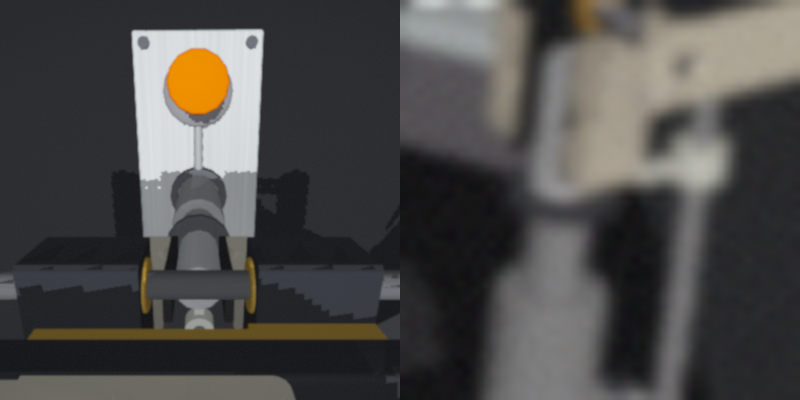

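The disc now sits right beside the pointer tip: limb centre about row 138.8 (z about 0.132), pointer about 0.133. The pointer's and clamp's lower edges are at the same pixels as before, so it hasn't shifted. The tube cap is still square in the socket and there is no side force. I'll hold briefly, check it is still and hand in.

```bash
python3 -m jog '[[0.1,0.1,0.5,0,0,0],[0,0,0,0,0,0],[0,0,0,0,0,0]]'; python3 st.py 2.963
python3 - <<'E'
from h import *
print(np.abs(status.get_state()['qd']).max()); workorder.job_done()
E
```

```text
t: 18.0
eef_pos: [0.503, 0.3493, 0.1454]
ee_rot: [-3.14, -0.001, 2.962]
force: [0.9, 0.9, -2.6]
width: 0.0216
rotfix [ 0.0011 -0.0015  0.0013] pos [0.503  0.3493 0.1454] F [ 0.9  0.9 -2.6] w 0.0216 t 18.0
0.0009546883304541498
the job is handed in; nothing more can be done
```

The job is handed in at t = 18 s with the gripper still holding the plunger. All my checks agreed to within 1–2 mm; no verdict came back.

- **Mixer:** the tube pressed the cup to its stop at about 13–15 N. It stayed there more than 1.5 s, with the tool at the height expected for fully down. There was a side force of about 6 N during the press.
- **Socket:** the tube met the socket floor at the expected height. I let it go, and the pictures show it upright and centred.
- **Plunger:** I gripped it at 20 N and raised it about 28 mm. The side force was at most about 1 N at each reading, and the pull was about 3 N, which fits its weight.
- **Disc against pointer:** the disc is at about 0.132 m. The pointer measured about 0.133 m in the scene view and 0.1325–0.1337 m in two wrist views. My last 0.5 mm upward trim barely moved the arm, so the disc may still be about 1 mm low, inside the 5 mm limit.
- **Pointer and bystanders:** the lower edges of the pointer and its clamp were at the same pixels as before, so it had not shifted; their upper edges were in the gripper's shadow. I did not measure the jar, beaker and short tube again at the end. The arm stayed clear of them.

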